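Let the paint tin down on its ratchet hoist

ROBOT

A 6-joint arm with a two-finger parallel gripper is mounted at the origin on a cart in front of the work surface, level with it; the furniture and walls round the work are solid. World frame = base frame: x ahead of the robot, y to its left, z up, the work surface at z = 0. Lengths are in mm, angles in rad, forces in N, time in s.
With the tool pointing down it reaches from about 350 to 875 mm from the base axis. Payload 4.2 kg.
Tool frame: the origin (TCP) lies on the mounting face of the last link; the fingertips stand 173 mm ahead of it and the grasp point (between the pads) lies 155 mm ahead of it; z points along the fingers, y is the line along which they close (so a half turn about z gives the same grasp; the last joint's range is limited). The gripper opens to 85 mm and grips with 20 to 120 N. Pads are 22 mm wide; open, the fingers measure 114 mm over their backs; the gripper's body (76 mm by 85 mm) begins 54 mm behind the grasp point. The pads swing forward as they close: fully open they stand 13 mm farther back than shut.
Start: joints at [1.469, 0.385, 0.008, 0, -1.194, -0.259], TCP at [220.606, 584.75, 404.712] pointing down, gripper open.
Joint ranges: [-3.14, 3.14], [-1.21, 2.06], [-1.07, 1.41], [-3.16, 2.05], [-2.99, -0.16], [-3.1, 3.1]. Speed limits (rad/s): [2.79, 2.79, 3.14, 3.14, 3.14, 3.14].

INTERFACE

Orientations are given as a unit quaternion [x, y, z, w].
In Python, from bench import arm gives the robot as it stands.
- The arm moves only by the tool carry_out, never from a script. Its argument "rows" is a list of rows, each a list of 7 numbers: the shift along the tool's x, y, z as a fraction of full scale, then the turn, a rotation vector about the tool's x, y, z as a fraction of full scale, then the opening, from -1 (shut) to 1 (fully open). A call has 1 to 12 rows; each row is the pose to reach, as a shift and turn from the pose commanded when the call began, along the tool's axes at that moment, turning the shorter way round; what a row does not reach only later rows make up. Full scale, the value 1, is 20 cm for a shift and pi rad for a turn. A row lasts 1/8 s, in which the tool goes at most 62.5 mm and 10.7 degrees, less where a joint would pass 70% of its speed; a pose out of reach is approached as far as the arm can. A call with a number of a shift or a turn outside -1 to 1 is refused whole. A call with a gripper value outside its range is refused whole. The fingers move at their own pace and stop on an object; the grip force is fixed at half the most. Time passes only in rows, so rows that repeat a pose let the fingers close. It gives the time, the measured TCP pose, the force, the opening and the grip force at its end, in the units of the state.
- arm.read_state(): the state, without advancing time (a new reading comes with each control period).
- arm.get_image(name): name is "scene" or "top" or "wrist"; returns (picture, depth): 420x560x3 uint8, red, green, blue; 420x560 float32, mm along the optical axis (not along the pixel's ray), 0 where there is no reading.
- arm.calibration(name): a dict with "mtx" (3x3 intrinsics, pixels), "k1" (the pictures are not rectified: a ray, as slopes to the right and down, at radius r is drawn at 1 + k1 r^2 times it, then the intrinsics apply), "cam_to_world" (4x4, takes a point from camera to world coordinates). Camera axes: x right, y up, looking along -z (the intrinsics and any distortion apply to the point x, -y, -z); pixel columns grow to the right and rows downward; lengths in mm; the calibration is good to about 2 mm. A picture is of the moment at which its call begins: read the wrist's pose just before it. calibration takes no time and is no camera call; for the wrist camera it gives the pose at the moment of the call.
- arm.job_done(): hands the job in; it is judged then, once.
The state is a dict: "clock": time; "joints": joint angles; "joint_vel": joint speeds; "joint_efforts": joint torques, N m; "position": TCP position; "ee_rot": TCP orientation; "contact_force": force on the tool from outside, world axes, zero at the start; "wrist_torque": the same for the moment, N m; "gripper_width": finger opening in mm; "grasp_force": force on a finger pad.
Only numpy, scipy, OpenCV 4.12 (cv2) and the standard library are available. Lean on these libraries where they do the work, as an engineer would, in place of code of your own. Each camera call takes 0.05 s, during which the arm holds its last target. There are 200 camera calls.

TASK

Two small hand-cranked ratchet hoists stand on the bench with their pans wound up; let down the one that carries the paint tin. Lift the end of that hoist's pawl off the ratchet wheel and hold it up while the crank turns back slowly by itself under the load; once the pan is all the way down, lower the pawl back onto the wheel and let go. Let the load sink at its own slow pace, do not force it down faster, and leave the other hoist's pan up where it is.

Things in the scene. Friction and masses are not known exactly. Their poses are not given: they have to be found in the camera images.
- tin_hoist_grip (a point): Middle of the black grip bar, 14 mm thick, 52 mm long, at the free end of the pawl of the hoist with the paint tin (round, 77 wide, 76 tall). 132 mm above the bench when the pawl is home. Own axes: y along the bar away from the pawl's pivot, 155 mm off; z up; x across it, from crank to tin. Pinch it across x, lift straight up. Free: 25 mm beside it, 100 mm below. Both masts are 251 mm tall.
- tin_hoist_pawl (a joint): Angle of that pawl (rad), a flat steel bar over the 84 mm toothed wheel: 0 when home in the wheel, growing as the grip is lifted, stop at 0.42. 10 mm of lift at the grip is 0.065 rad. The teeth come free at about 0.15 (23 mm), so lift about 35 mm (0.23). Its weight and a light spring (about 1 N at the grip) bring it back down.
- tin_hoist_pan (a joint): Height (m) of the tin's pan, an 88 x 116 mm plate on a toothed rack, above its stop: 0 when down, about 0.065 at the start. The crank turns 1 rad per 20 mm. With the pawl clear a built-in damper lets it sink at about 10 mm/s (8 to 14), taking 5 to 8 s; if the pawl falls back early the wheel catches it again.
- pack_hoist_pan_mid (a point): Middle of the pan's top of the other, identical hoist, which carries a black drill battery (68 x 112 x 60 mm) in place of the tin. It stays wound up, pan about 80 mm above the bench.

How it is judged:
By the outcome, as a careful person would: the job done as asked, in the order asked, and still so for the second after the job is handed in, with the robot touching nothing.
It also fails if it takes over 48 s, if anything falls off the work surface, if the arm or the gripper's body presses on something with over 40 N, if the wrist force passes 120 N, or if a joint passes its speed limit or range.

## Working session

There is one attempt and no reset: what is moved stays moved. The work goes in short steps, Python scripts to look and compute and a tool call to move; the robot and the scene stay as the last step left them, time stands still between calls to the robot, and variables do not carry over. Pictures are saved under pics/ and viewed, at most 10 in all, crops included, and the job is handed in when it is done.

Besides the shell and the picture viewer there is one more tool, called after ">>>" by a JSON object that holds its "method" and its "body". carry_out: Moves the arm, as the interface text tells. Its arguments: {"type":"object","properties":{"rows":{"type":"array"}},"required":["rows"]}

```bash
mkdir -p pics; cat > h.py <<'E'
import numpy as np, cv2
from bench import arm
def snap(n,tag):
    c=arm.calibration(n); p,d=arm.get_image(n); np.savez(f'pics/{tag}.npz',p=p,d=d,mtx=c['mtx'],k1=c['k1'],T=c['cam_to_world'])
    cv2.imwrite(f'pics/{tag}.png',p[:,:,::-1]); return p,d
def world(tag,u,v,depth=None):
    z=np.load(f'pics/{tag}.npz'); k=float(z['k1'])
    d=depth or float(np.median(z['d'][v-1:v+2,u-1:u+2]))
    q=cv2.undistortPoints(np.array([[[u,v]]],float),z['mtx'],np.array([k,0,0,0.]))[0,0]
    return (z['T']@[q[0]*d,-q[1]*d,-d,1])[:3].round(1)
E
python3 - <<'E'
from h import *
a,_=snap('scene','s1'); b,_=snap('top','t1')
cv2.imwrite('pics/both.png',cv2.resize(np.vstack([a,b])[:,:,::-1],(450,600)) if 0 else a[:,:,::-1])
s=arm.read_state(); print(s['clock'],s['position'],s['ee_rot'])
E
```

```text
0.1 [220.53454867 584.60070882 403.75011238] [ 9.83756515e-01 -1.79505320e-01 -1.25799153e-04  9.71636723e-04]
```

View pics/s1.png

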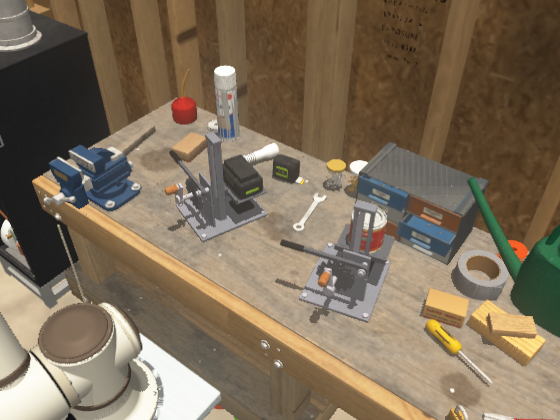

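View pics/t1.png

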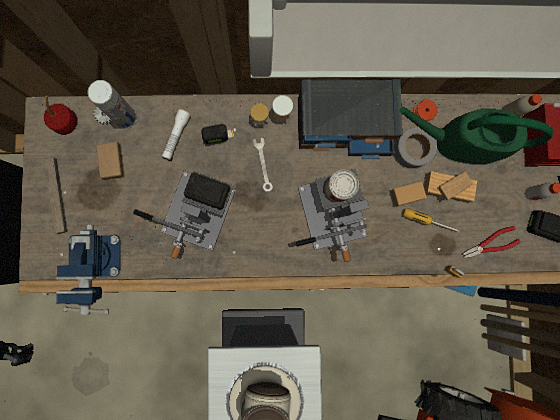

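The tin hoist is the right one: tin at top-view (343,185) and its black grip near (297,243). The battery hoist is on the left at (205,190). I'll zoom in on the grip.

```bash
python3 - <<'E'
from h import *
t=cv2.imread('pics/t1.png')[165:275,270:390]; s=cv2.imread('pics/s1.png')[190:320,260:400]
t=cv2.resize(t,(400,367),interpolation=2); s=cv2.resize(s,(395,367),interpolation=2)
cv2.imwrite('pics/c1.png',np.hstack([t,s]))
for u,v in [(291,245),(297,243),(303,241),(308,240),(320,235),(343,185),(343,232),(345,250),(345,214)]: print('top',u,v,world('t1',u,v))
for u,v in [(285,243),(295,246),(305,249),(320,254),(335,260)]: print('scene',u,v,world('s1',u,v))
E
```

```text
top 291 245 [436.2 -81.5   2. ]
top 297 243 [439.  -88.4 138.2]
top 303 241 [ 444.  -104.1  137.4]
top 308 240 [ 446.3 -117.1  137.9]
top 320 235 [ 463.5 -164.9   11.4]
top 343 185 [ 586.2 -208.6  160.4]
top 343 232 [ 465.9 -209.4  136.3]
top 345 250 [ 419.  -212.3  141.7]
top 345 214 [ 511.6 -212.9  153. ]
scene 285 243 [437.8 -99.1 136.5]
scene 295 246 [ 443.7 -120.8  136.1]
scene 305 249 [ 449.7 -142.2  135.5]
scene 320 254 [ 457.  -174.9  135. ]
scene 335 260 [ 464.3 -207.4  131.7]
```

View pics/c1.png

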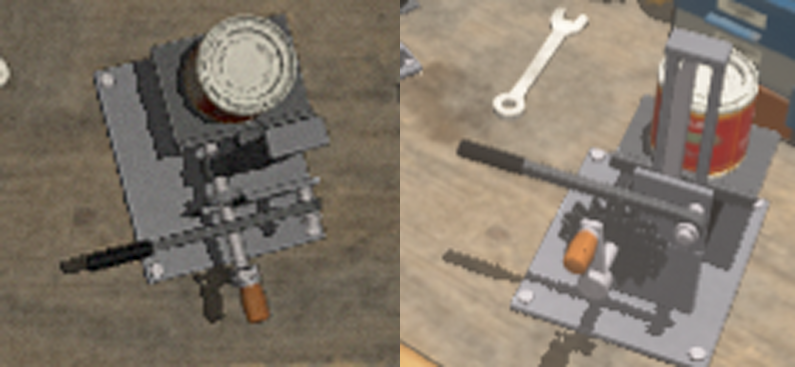

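The black bar runs from about (435,-90) to (449,-138). That makes it about 51 mm long with its top at z≈138, which fits the given 52 mm and 132 + 7 mm. I put the grip middle at about (443,-113,132), with the bar direction away from the pivot about (-0.238,0.971). First I'll raise the tool and turn it 55.5°.

>>> {"method": "carry_out", "body": {"rows": [[0,0,-0.1,0,0,0.05,1],[0,0,-0.25,0,0,0.1,1],[0,0,-0.4,0,0,0.15,0.5],[0,0,-0.4,0,0,0.2,0.06],[0,0,-0.4,0,0,0.25,0.06],[0,0,-0.4,0,0,0.308,0.06],[0,0,-0.4,0,0,0.308,0.06]]}}

```text
clock: 0.98
position: [220.6, 584.7, 484.2]
ee_rot: [0.788, -0.616, 0.0, 0.001]
contact_force: [-0.5, -0.1, -0.4]
gripper_width: 45.1
grasp_force: 0.0
```

>>> {"method": "carry_out", "body": {"rows": [[0.15,0,0,0,0,0,0.06],[0.35,-0.05,0,0,0,0,0.06],[0.55,-0.1,0,0,0,0,0.06],[0.75,-0.15,0,0,0,0,0.06],[0.95,-0.2,0,0,0,0,0.06],[1,-0.25,0,0,0,0,0.06]]}}

```text
clock: 1.72
position: [317.7, 400.6, 485.2]
ee_rot: [0.788, -0.616, -0.0, -0.0]
contact_force: [-1.2, 0.3, 0.0]
gripper_width: 45.4
grasp_force: 0.0
```

>>> {"method": "carry_out", "body": {"rows": [[0.2,0,0,0,0,0,0.06],[0.4,0,0,0,0,0,0.06],[0.6,0,0,0,0,0,0.06],[0.8,0,0,0,0,0,0.06],[1,0,0,0,0,0,0.06]]}}

```text
clock: 2.35
position: [365.5, 207.8, 484.7]
ee_rot: [0.788, -0.615, 0.0, -0.0]
contact_force: [0.2, -0.6, 0.4]
gripper_width: 45.4
grasp_force: 0.0
```

>>> {"method": "carry_out", "body": {"rows": [[0.2,0,0,0,0,0,0.06],[0.4,0,0,0,0,0,0.06],[0.6,0,0,0,0,0,0.06],[0.8,0,0,0,0,0,0.06],[1,0,0,0,0,0,0.06],[1,0,0,0,0,0,0.06]]}}

```text
clock: 3.1
position: [413.8, 12.9, 484.5]
ee_rot: [0.787, -0.617, -0.0, 0.0]
contact_force: [-0.5, 0.6, 0.6]
gripper_width: 45.4
grasp_force: 0.0
```

>>> {"method": "carry_out", "body": {"rows": [[0.2,0,0,0,0,0,0.06],[0.4,0,0,0,0,0,0.06],[0.64,0,0,0,0,0,0.06],[0.64,0,0,0,0,0,0.06],[0.64,0,0,0,0,0,0.06]]}}

```text
clock: 3.72
position: [444.2, -109.3, 484.4]
ee_rot: [0.788, -0.616, -0.0, 0.0]
contact_force: [-1.2, -0.1, 0.5]
gripper_width: 45.1
grasp_force: 0.0
```

```bash
python3 - <<'E'
from h import *
s=arm.read_state(); print(s['clock'],s['position'],s['ee_rot'])
p,d=snap('wrist','w1'); z=np.load('pics/w1.npz'); print(z['T'].round(2))
q=np.array([443,-113,132]); c=np.linalg.inv(z['T'])@[*q,1]; m=z['mtx']; print(m, c, m[0,0]*c[0]/-c[2]+m[0,2], m[1,1]*-c[1]/-c[2]+m[1,2])
E
```

```text
3.725 [ 444.15445122 -109.31363408  484.42335308] [ 7.87787147e-01 -6.15947492e-01 -3.13080711e-04  2.43908933e-05]
[[-9.7000e-01  2.3000e-01  7.0000e-02  4.6333e+02]
 [-2.4000e-01 -9.3000e-01 -2.9000e-01 -1.8242e+02]
 [ 0.0000e+00 -2.9000e-01  9.6000e-01  4.5389e+02]
 [ 0.0000e+00  0.0000e+00  0.0000e+00  1.0000e+00]]
[[311.36191253   0.         278.10814918]
 [  0.         311.36191253 211.36548408]
 [  0.           0.           1.        ]] [   2.48152872   25.7993612  -328.89626583    1.        ] 280.45738086267136 186.9415569059115
```

View pics/w1.png

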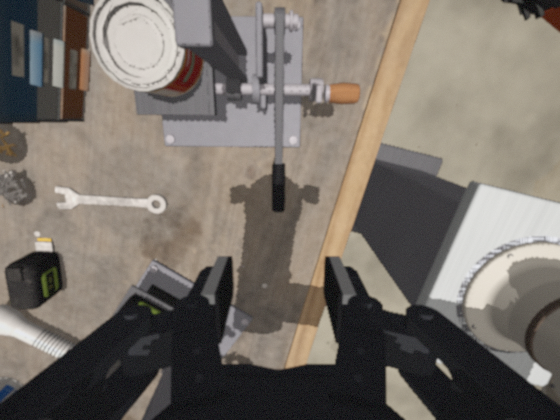

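The wrist view shows the grip bar upright in the image, from row 165 to row 211 with its middle near (278,188). My estimate projected to (280,187), so they agree. The bar is lined up with the tool.

```bash
python3 - <<'E'
from h import *
for u,v in [(278,169),(278,188),(278,207),(280,120),(280,30)]: print(u,v,world('w1',u,v))
E
```

```text
278 169 [ 450.4 -131.9  138.7]
278 188 [ 445.6 -112.8  139. ]
278 207 [440.6 -92.5 137.6]
280 120 [ 459.9 -178.6  137. ]
280 30 [ 478.6 -253.2  137.8]
```

```bash
python3 - <<'E'
from h import *
for tag,(u0,u1,v0,v1) in dict(w1=(120,285,0,110),t1=(300,390,165,260)).items():
    P=np.array([world(tag,u,v) for u in range(u0,u1,2) for v in range(max(v0,1),v1,2)])
    P=P[(P[:,2]>185)&(P[:,2]<270)]
    e=np.array([.2415,-.9704]);f=np.array([.9704,.2415])
    r=P[:,:2]-[445.6,-112.8]; print(tag,len(P),'along to pivot',np.percentile(r@e,[0,5,95,100]),'toward tin',np.percentile(r@f,[0,5,95,100]),P[:,2].max())
z=np.load('pics/w1.npz')['T'][:2,3]-[445.6,-112.8]; print(z@e,z@f)
E
```

```text
w1 652 along to pivot [109.6309    110.5328705 144.6859175 150.83863  ] toward tin [37.88144   38.498252  58.0162935 59.97097  ] 252.2
t1 52 along to pivot [109.59751   110.9974525 149.958616  153.50305  ] toward tin [37.59296   38.754705  57.4736615 58.9114   ] 253.3
71.84263192296014 0.38959737930593263
```

The mast is about 38 mm clear of the wrist camera in both directions. Now I'll descend onto the grip.

>>> {"method": "carry_out", "body": {"rows": [[0.018,0,0.12,0,0,0,0.06],[0.018,0,0.25,0,0,0,0.06],[0.018,0,0.4,0,0,0,0.06],[0.018,0,0.55,0,0,0,0.06],[0.018,0,0.68,0,0,0,0.06],[0.018,0,0.78,0,0,0,0.06],[0.018,0,0.86,0,0,0,0.06],[0.018,0,0.93,0,0,0,0.06],[0.018,0,0.97,0,0,0,0.06],[0.018,0,0.99,0,0,0,0.06],[0.018,0,0.99,0,0,0,0.06]]}}

```text
clock: 5.15
position: [444.9, -113.1, 286.9]
ee_rot: [0.788, -0.616, 0.0, -0.0]
contact_force: [-0.4, -0.2, -0.0]
gripper_width: 45.6
grasp_force: 0.0
```

>>> {"method": "carry_out", "body": {"rows": [[0,0,0,0,0,0,-0.3],[0,0,0,0,0,0,-0.6],[0,0,0,0,0,0,-0.8],[0,0,0,0,0,0,-1],[0,0,0,0,0,0,-1],[0,0,0,0,0,0,-1]]}}

```text
clock: 5.9
position: [444.9, -113.5, 286.9]
ee_rot: [0.787, -0.616, 0.0, -0.0]
contact_force: [1.0, 1.0, 1.0]
gripper_width: 11.9
grasp_force: 58.5
```

>>> {"method": "carry_out", "body": {"rows": [[0,0,-0.02,0,0,0,-1],[0.001,0,-0.045,0,0,0,-1],[0.003,0,-0.075,0,0,0,-1],[0.007,0,-0.105,0,0,0,-1],[0.011,0,-0.135,0,0,0,-1],[0.016,0,-0.16,0,0,0,-1],[0.02,0,-0.178,0,0,0,-1],[0.02,0,-0.178,0,0,0,-1]]}}

```text
clock: 6.9
position: [445.9, -117.9, 322.4]
ee_rot: [0.787, -0.617, 0.001, -0.0]
contact_force: [4.4, -5.0, -4.9]
gripper_width: 11.8
grasp_force: 58.4
```

```bash
python3 - <<'E'
from h import *
p,d=snap('wrist','w2'); a,_=snap('top','t2'); s,_=snap('scene','s2')
s=cv2.resize(s[150:330,250:410],None,fx=2.2,fy=2.2); cv2.imwrite('pics/v2.png',np.hstack([cv2.resize(p,(440,396)),s])[:,:,::-1])
E
```

```text
(no output)
```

View pics/v2.png

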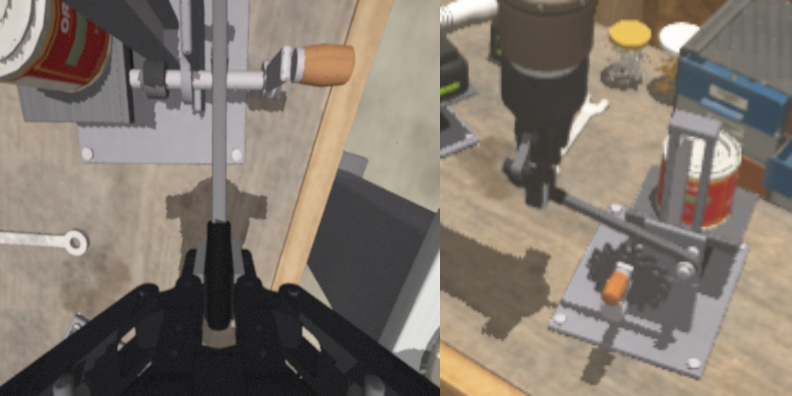

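The pawl is up, held in the fingers, with the bar sloping up to the gripper. I'll hold it there and track the height of the tin's top, which started at 160 mm.

>>> {"method": "carry_out", "body": {"rows": [[0,0,0,0,0,0,-1],[0,0,0,0,0,0,-1],[0,0,0,0,0,0,-1],[0,0,0,0,0,0,-1],[0,0,0,0,0,0,-1],[0,0,0,0,0,0,-1],[0,0,0,0,0,0,-1],[0,0,0,0,0,0,-1],[0,0,0,0,0,0,-1],[0,0,0,0,0,0,-1],[0,0,0,0,0,0,-1],[0,0,0,0,0,0,-1]]}}

```text
clock: 8.55
position: [445.9, -117.8, 322.2]
ee_rot: [0.787, -0.617, 0.001, -0.0]
contact_force: [3.5, -5.6, -4.7]
gripper_width: 11.9
grasp_force: 58.5
```

```bash
cat > pan.py <<'E'
from h import *
a,_=snap('top','tx'); print(arm.read_state()['clock'],*(world('tx',u,v) for u,v in [(343,185),(340,180),(205,190)]))
E
python3 -c "
from h import *
for t in('t1','t2'): print([world(t,u,v) for u,v in [(343,185),(340,180),(205,190)]])"; python3 pan.py
```

```text
[array([ 586.2, -208.6,  160.4]), array([ 599.5, -201.4,  159. ]), array([580.2, 149.2, 138.5])]
[array([ 586.8, -209.3,  156.1]), array([ 599.9, -201.8,  156.7]), array([580.2, 149.2, 138.8])]
8.6 [ 588.9 -212.   141.3] [ 602.2 -204.4  141.7] [580.2 149.2 138.4]
```

Sinking at about 9 mm/s, so roughly 5.5 s to go. I'll keep holding.

>>> {"method": "carry_out", "body": {"rows": [[0,0,0,0,0,0,-1],[0,0,0,0,0,0,-1],[0,0,0,0,0,0,-1],[0,0,0,0,0,0,-1],[0,0,0,0,0,0,-1],[0,0,0,0,0,0,-1],[0,0,0,0,0,0,-1],[0,0,0,0,0,0,-1],[0,0,0,0,0,0,-1],[0,0,0,0,0,0,-1],[0,0,0,0,0,0,-1],[0,0,0,0,0,0,-1]]}}

```text
clock: 10.1
position: [445.9, -117.8, 322.2]
ee_rot: [0.787, -0.617, 0.001, -0.0]
contact_force: [4.1, -6.2, -5.2]
gripper_width: 11.8
grasp_force: 58.5
```

>>> {"method": "carry_out", "body": {"rows": [[0,0,0,0,0,0,-1],[0,0,0,0,0,0,-1],[0,0,0,0,0,0,-1],[0,0,0,0,0,0,-1],[0,0,0,0,0,0,-1],[0,0,0,0,0,0,-1],[0,0,0,0,0,0,-1],[0,0,0,0,0,0,-1],[0,0,0,0,0,0,-1],[0,0,0,0,0,0,-1],[0,0,0,0,0,0,-1],[0,0,0,0,0,0,-1]]}}

```text
clock: 11.6
position: [445.9, -117.9, 322.2]
ee_rot: [0.787, -0.617, 0.001, -0.0]
contact_force: [4.9, -6.2, -4.5]
gripper_width: 11.9
grasp_force: 58.5
```

>>> {"method": "carry_out", "body": {"rows": [[0,0,0,0,0,0,-1],[0,0,0,0,0,0,-1],[0,0,0,0,0,0,-1],[0,0,0,0,0,0,-1],[0,0,0,0,0,0,-1],[0,0,0,0,0,0,-1],[0,0,0,0,0,0,-1],[0,0,0,0,0,0,-1],[0,0,0,0,0,0,-1],[0,0,0,0,0,0,-1],[0,0,0,0,0,0,-1],[0,0,0,0,0,0,-1]]}}

```text
clock: 13.1
position: [445.9, -117.8, 322.1]
ee_rot: [0.787, -0.617, 0.001, -0.0]
contact_force: [4.3, -5.8, -4.9]
gripper_width: 11.9
grasp_force: 58.5
```

>>> {"method": "carry_out", "body": {"rows": [[0,0,0,0,0,0,-1],[0,0,0,0,0,0,-1],[0,0,0,0,0,0,-1],[0,0,0,0,0,0,-1],[0,0,0,0,0,0,-1],[0,0,0,0,0,0,-1],[0,0,0,0,0,0,-1],[0,0,0,0,0,0,-1],[0,0,0,0,0,0,-1],[0,0,0,0,0,0,-1],[0,0,0,0,0,0,-1],[0,0,0,0,0,0,-1]]}}

```text
clock: 14.6
position: [445.9, -117.9, 322.2]
ee_rot: [0.787, -0.617, 0.001, -0.0]
contact_force: [3.9, -5.8, -5.2]
gripper_width: 12.1
grasp_force: 58.5
```

```bash
python3 pan.py
```

```text
14.65 [ 595.8 -220.6   94.1] [ 609.7 -212.8   93.7] [580.1 149.1 139.6]
```

>>> {"method": "carry_out", "body": {"rows": [[0,0,0,0,0,0,-1],[0,0,0,0,0,0,-1],[0,0,0,0,0,0,-1],[0,0,0,0,0,0,-1],[0,0,0,0,0,0,-1],[0,0,0,0,0,0,-1],[0,0,0,0,0,0,-1],[0,0,0,0,0,0,-1]]}}

```text
clock: 15.65
position: [445.9, -117.8, 322.2]
ee_rot: [0.787, -0.617, 0.001, -0.0]
contact_force: [3.5, -6.4, -5.3]
gripper_width: 12.0
grasp_force: 58.5
```

```bash
python3 pan.py
```

```text
15.7 [ 595.8 -220.6   93.6] [ 609.6 -212.7   94.5] [579.9 149.  140.5]
```

The tin dropped 66 mm and its height has stopped changing, so the pan is down. Now I'll lower the pawl back along the same arc.

>>> {"method": "carry_out", "body": {"rows": [[-0.003,0,0.015,0,0,0,-1],[-0.006,0,0.035,0,0,0,-1],[-0.009,0,0.055,0,0,0,-1],[-0.012,0,0.075,0,0,0,-1],[-0.015,0,0.095,0,0,0,-1],[-0.017,0,0.115,0,0,0,-1],[-0.019,0,0.13,0,0,0,-1],[-0.02,0,0.145,0,0,0,-1],[-0.02,0,0.155,0,0,0,-1],[-0.02,0,0.155,0,0,0,-1]]}}

```text
clock: 16.95
position: [444.7, -112.6, 291.2]
ee_rot: [0.787, -0.616, -0.0, -0.001]
contact_force: [-0.1, 7.9, 5.1]
gripper_width: 12.0
grasp_force: 59.6
```

>>> {"method": "carry_out", "body": {"rows": [[0,0,0.007,0,0,0,-1],[0,0,0.014,0,0,0,-1],[0,0,0.02,0,0,0,-1],[0,0,0.02,0,0,0,-1]]}}

```text
clock: 17.45
position: [444.7, -112.4, 288.5]
ee_rot: [0.788, -0.616, -0.0, -0.001]
contact_force: [-4.3, 10.4, 13.8]
gripper_width: 11.5
grasp_force: 60.3
```

The pawl is bearing on the wheel at about home height. I'll release slowly, then rise.

>>> {"method": "carry_out", "body": {"rows": [[0,0,-0.005,0,0,0,-0.6],[0,0,-0.005,0,0,0,-0.3],[0,0,-0.005,0,0,0,0],[0,0,-0.005,0,0,0,0.06],[0,0,-0.005,0,0,0,0.06],[0,0,-0.005,0,0,0,0.06]]}}

```text
clock: 18.2
position: [444.7, -113.5, 288.3]
ee_rot: [0.787, -0.616, -0.0, 0.0]
contact_force: [0.1, 0.3, 0.2]
gripper_width: 45.4
grasp_force: 0.0
```

>>> {"method": "carry_out", "body": {"rows": [[0,0,-0.05,0,0,0,0.06],[0,0,-0.15,0,0,0,0.06],[0,0,-0.3,0,0,0,0.06],[0,0,-0.5,0,0,0,0.06],[0,0,-0.7,0,0,0,0.06],[0,0,-0.9,0,0,0,0.06],[0,0,-0.9,0,0,0,0.06]]}}

```text
clock: 19.08
position: [444.8, -113.6, 472.5]
ee_rot: [0.788, -0.616, 0.004, -0.003]
contact_force: [-0.9, -0.2, -0.5]
gripper_width: 44.9
grasp_force: 0.0
```

```bash
python3 pan.py; python3 - <<'E'
from h import *
p,d=snap('wrist','w3'); s,_=snap('scene','s3')
for u,v in [(278,175),(278,188),(280,120),(280,30)]: print(world('w3',u,v))
s=cv2.resize(s[100:340,150:410],(429,396)); cv2.imwrite('pics/v3.png',np.hstack([cv2.resize(p,(370,396)),s])[:,:,::-1])
E
```

```text
19.125 [ 595.8 -220.6   94. ] [ 609.6 -212.7   94.4] [580.2 149.2 138.3]
[ 451.4 -133.   141.1]
[ 448.4 -120.7  142.1]
[ 461.8 -182.9  138.9]
[ 479.6 -254.3  136.8]
```

View pics/v3.png

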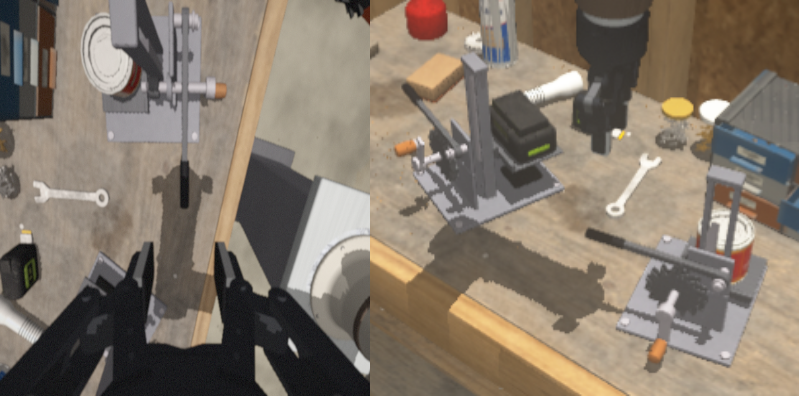

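The pan is down with the tin standing on it. The pawl rests on the wheel with its grip 2–3 mm above the home height, consistent with sitting on a tooth. The battery pan is unchanged and the gripper is clear of everything, so I'll hand in.

```bash
python3 - <<'E'
from h import *
snap('wrist','w4')
for u,v in [(278,175),(278,188),(280,120)]: print(world('w4',u,v))
print(arm.job_done())
E
```

```text
[ 449.6 -133.5  141.5]
[ 446.6 -121.1  141.3]
[ 459.9 -182.9  139. ]
the job is handed in; nothing more can be done
None
```

The paint-tin hoist's pan is all the way down (about 66 mm, at its own pace), its pawl is back on the wheel (grip 2–3 mm above home, probably on a tooth) and released, and the battery hoist's pan is still up; handed in at about 19 s.

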